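# Walk a heavy crate of pots home against the bench rail and bar it in

### The job

The crate of full plant pots is too heavy to shove straight, so walk it across the bench to the rail: push its two near corners in turn, left one first (left as seen from the robot), so that each push swings the crate about 8 degrees past square with the rail, at least left, right, left, never beyond 20 degrees and always flat on the bench. Finish with it flush against the rail, roughly centred on it, then swing the wooden turn-bar fully shut behind it, take the hand away, and leave the other pots and the can where they stand.

Things in the scene. Friction and masses are not known exactly. Their poses are not given: they have to be found in the camera images.
- bay: Fixed pale wooden rail on the bench, 320 mm long, 45 wide, 45 high. Origin at bench level, middle of its near face (towards the robot); x points away from the robot square through the rail, y left along it. The rail fills x 0 to 45 mm; the turn-bar's pivot is at x -130, y +165 (disc 48 mm across, 8 high); the parked crate fills x -110 to 0. Its yaw varies up to about 9 degrees.
- rail_diag (a point): A reference point on top of the rail's middle whose x axis is turned 45 degrees to the left of the rail's x axis; only tells left swings of the crate from right swings.
- crate: Heavy loose pale wooden crate with three full clay pots, 110 (x) by 200 (y) by 75 mm high, 0.9 to 1.5 kg, flat sides. Origin under its centre; x points to the rail, y left. Starts 105 to 130 mm short of the rail, nearly square to it. Drags with up to about 15 N. A push 80 mm off its middle turns it: left corner forward turns it clockwise from above; its middle advances some 100 mm per rad.
- crate_far_left (a point): Bottom far left corner of the crate (x +55, y +100 mm in its frame).
- crate_far_right (a point): Bottom far right corner of the crate (x +55, y -100 mm).
- crate_near_left (a point): Bottom near left corner of the crate (x -55, y +100 mm), one of the two corners to push.
- crate_near_right (a point): Bottom near right corner of the crate (x -55, y -100 mm), the other corner to push.
- keeper (a joint): Angle (rad) of the wooden turn-bar about its upright pivot. 0: points from the pivot back to the robot (rail's -x); grows as its tip swings right; 1.57 (stop): shut, along the rail's -y behind the crate's near left corner, 9 mm from a parked crate. Starts open, -0.5 to 0. Turns with 1 to 2 N near its tip and stays put. Reaches 124 mm from the pivot, 22 wide, 10 to 52 mm above the bench.
- clay_pot: Bystander: plain terracotta pot, 110 mm across, 100 mm high, origin under its centre. Stands left of the bay.
- spray_can: Bystander: grey can, 60 mm across, 150 mm high, origin under its centre. Stands right of the bay.
- dark_pot: Bystander: black plastic pot, 120 mm across, 90 mm high, origin under its centre. Stands right of the rail.
- keeper_tip (a point): Middle of the top edge of the turn-bar's free end, 115 mm from the pivot axis, 52 mm above the bench.
Things that resemble listed ones, but are neither listed nor needed, are in the scene too. Of the things that look like the crate, take the one that is farthest to the robot's left at the start.

How it is judged:
By the outcome, as a careful person would: the job done as asked, in the order asked, and still so for the second after the job is handed in, with the robot touching nothing.
It also fails if it takes over 72 s, if anything falls off the work surface, if the arm or the gripper's body presses on something with over 40 N, if the wrist force passes 120 N, or if a joint passes its speed limit or range.

### The arm

A 7-joint arm with a two-finger parallel gripper is mounted at the origin on the work surface. World frame = base frame: x ahead of the robot, y to its left, z up, the work surface at z = 0. Lengths are in m, angles in degrees, forces in N, time in s.
With the tool pointing down it reaches from about 0.35 to 0.9 m from the base axis. Payload 19.9 kg.
Tool frame: the origin (TCP) lies between the finger pads; the fingertips stand 19 mm ahead of it and the grasp point (between the pads) is the TCP (bot.tcp_to_tips is the distance from the TCP to the fingertips, in m); z points along the fingers, y is the line along which they close (so a half turn about z gives the same grasp; the last joint's range is limited). The gripper opens to 85 mm and grips with 20 to 120 N. Pads are 22 mm wide; open, the fingers measure 114 mm over their backs; the gripper's body (76 mm by 85 mm) begins 54 mm behind the grasp point. The pads swing forward as they close: fully open they stand 13 mm farther back than shut.
Start: joints at [70.904, 23.915, -0.59, 92.452, 0.269, 63.638, -3.037], TCP at [0.18, -0.599, 0.25] pointing down, gripper open.
Joint ranges: [-161.28, 161.28], [-22.2, 115.67], [-73.04, 71.86], [3.21, 147.25], [-68.34, 248.33], [10.77, 114.83], [-161.83, 161.83]. Speed limits (degrees/s): [108.29, 108.29, 136.94, 136.94, 172.46, 172.46, 172.46].

### API

Orientations are given as [roll, pitch, yaw] about the fixed x, y, z axes, in that order (R = Rz(yaw) Ry(pitch) Rx(roll)).
In Python, from workcell import monitor, viewer, bot gives the robot as it stands.
- The arm moves only by the shell command python3 -m handwheel 'ROWS'. ROWS is JSON, a list of rows, each a list of 7 numbers: the closure, from -1 (fully open) to 1 (shut), so that 0 is half open, then the shift along the tool's x, y, z in units of 250 mm (1.0 is 250 mm), then the turn, a rotation vector about the tool's x, y, z in units of pi/2 rad (1.0 is pi/2 rad). In form: [[jaw, dx, dy, dz, rx, ry, rz], ...]. A call has 1 to 12 rows; each row is the pose to reach, as a shift and turn from the pose commanded when the call began, along the tool's axes at that moment; what a row does not reach only later rows make up. A row lasts 1/10 s, in which the tool goes at most 50 mm and 8.59 degrees, less where a joint would pass 70% of its speed; a pose out of reach is approached as far as the arm can. A call with a number of a shift or a turn outside -1 to 1 is refused whole. A call with a gripper value outside its range is refused whole. The fingers move at their own pace and stop on an object; the grip force is fixed at half the most. Time passes only in rows, so rows that repeat a pose let the fingers close. It gives the time, the measured TCP pose, the force, the opening and the grip force at its end, in the units of the state.
- monitor.observe(): the state, without advancing time (a new reading comes with each control period).
- viewer.get_image(name): name is "side" or "top"; returns a dict with "img" (400x640x3 uint8, blue, green, red), "K" (3x3 intrinsics, pixels), "eye" and "attitude" of the camera in the world. Camera axes: x right, y down, z forward; pixel columns grow to the right and rows downward; lengths in m; the calibration is good to about 2 mm. A picture is of the moment at which its call begins. There is no depth.
- bot.sign_off(): hands the job in; it is judged then, once.
The state is a dict: "time_s": time; "q": joint angles; "joint_velocities": joint speeds; "tau": joint torques, N m; "position": TCP position; "orientation": TCP orientation; "ft_force": force on the tool from outside, world axes, zero at the start; "wrist_torque": the same for the moment, N m; "grip_width": opening from 0.0 (shut) to 1.0 (fully open); "grasp_force": force on a finger pad.
Only numpy, scipy, OpenCV 4.12 (cv2) and the standard library are available. Lean on these libraries where they do the work, as an engineer would, in place of code of your own. Each camera call takes 0.05 s, during which the arm holds its last target. There are 200 camera calls.

## Working session

There is one attempt and no reset: what is moved stays moved. The work goes in short steps, Python scripts to look and compute and a shell command to move; the robot and the scene stay as the last step left them, time stands still between calls to the robot, and variables do not carry over. Pictures are saved under pics/ and viewed, at most 10 in all, crops included, and the job is handed in when it is done.

```bash
mkdir -p pics; ls; python3 - <<'E'
from workcell import monitor, viewer, bot
import cv2,numpy as np
for n in("top","side"):
    d=viewer.get_image(n); cv2.imwrite(f"pics/{n}0.png",d["img"]); print(n,d["K"],d["eye"],d["attitude"])
s=monitor.observe(); print(s["time_s"],s["position"],s["orientation"],s["ft_force"],s["grip_width"])
E
```

```text
pics
top [[375.46412032   0.         330.40467964]
 [  0.         375.46412032 205.3984471 ]
 [  0.           0.           1.        ]] [ 0.32647708 -0.0620273   1.11031535] [-170.17883232    0.2636365   -88.55614485]
side [[398.51549539   0.         321.99131385]
 [  0.         398.51549539 200.46192571]
 [  0.           0.           1.        ]] [0.47267614 0.7349351  0.78883147] [-132.27778071   -0.66676001 -176.93437859]
0.1 [ 0.1797266  -0.59830468  0.24973763] [-1.79936957e+02  2.93483086e-03  1.67210830e+01] [ 0.78687643 -0.83413932 -0.31262002] 1.000471705882527
```

View pics/top0.png

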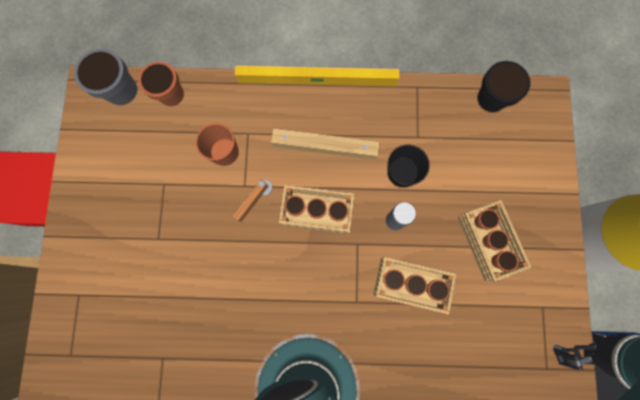

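View pics/side0.png

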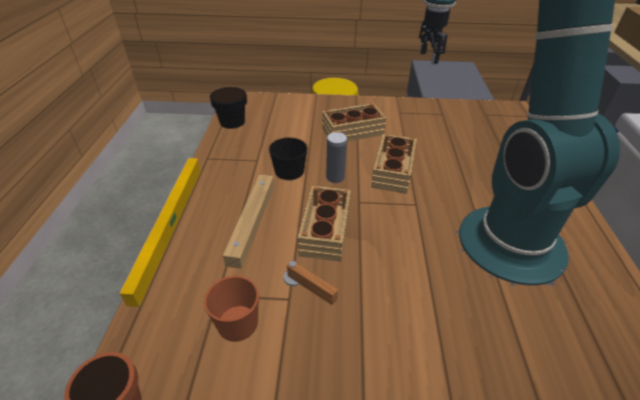

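Top view: three similar crates at (317,208), (416,285), (495,240). The one at (317,208) is farthest left and lies in front of the rail (325,143), so it is the crate. The turn-bar is at (252,200) with its pivot at (265,186), the clay pot at (217,145), the can at (402,215) and the dark pot at (408,165).

```bash
cat > h.py <<'E'
from workcell import monitor, viewer, bot
import cv2,numpy as np
from scipy.spatial.transform import Rotation as Ro
def cast(d,uv,z):
    uv=np.atleast_2d(uv).astype(float)
    r=(np.linalg.inv(d["K"])@np.c_[uv,np.ones(len(uv))].T).T
    r=Ro.from_euler("xyz",d["attitude"],degrees=True).apply(r)
    e=np.array(d["eye"]); return e+r*((z-e[2])/r[:,2])[:,None]
def proj(d,P):
    p=Ro.from_euler("xyz",d["attitude"],degrees=True).inv().apply(np.atleast_2d(P)-d["eye"])
    q=(d["K"]@p.T).T; return q[:,:2]/q[:,2:]
E
python3 - <<'E'
from h import *
d=viewer.get_image("top"); im=d["img"]
hsv=cv2.cvtColor(im,cv2.COLOR_BGR2HSV)
for n,(u,v) in dict(crate=(284,190),crate2=(317,193),crim=(317,226),rail=(325,143),rail2=(290,136),bench=(300,180),bench2=(340,240),bar=(245,210),bar2=(255,196),disc=(265,186),can=(404,213)).items(): print(n,hsv[v,u],im[v,u])
c=cv2.resize(im[115:245,190:440],None,fx=3.2,fy=3.2,interpolation=cv2.INTER_CUBIC); cv2.imwrite("pics/c1.png",c)
E
```

```text
crate [ 17 112 208] [117 168 208]
crate2 [ 17 108 163] [ 94 134 163]
crim [ 18 109 215] [123 177 215]
rail [ 17 110 204] [116 167 204]
rail2 [ 17 110 211] [120 173 211]
bench [ 14 135 196] [ 92 141 196]
bench2 [ 14 132 158] [ 76 115 158]
bar [ 13 149 171] [ 71 114 171]
bar2 [ 13 150 187] [ 77 126 187]
disc [ 13 144 119] [ 52  81 119]
can [120   2 229] [229 227 227]
```

View pics/c1.png

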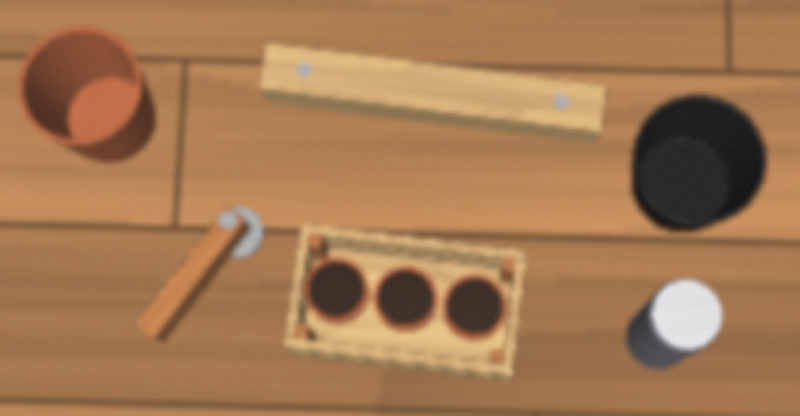

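The crop confirms it: crate with rim corners near (284,187), (354,193), (350,232), (279,224), parallel to the rail, and the turn-bar open to its left. Now positions.

```bash
cat >> h.py <<'E'
def comp(mask,uv,k=3):
    mask=cv2.morphologyEx(mask.astype(np.uint8),cv2.MORPH_CLOSE,np.ones((k,k)))
    n,l,st,_=cv2.connectedComponentsWithStats(mask)
    m=l==l[int(uv[1]),int(uv[0])] if l[int(uv[1]),int(uv[0])] else None
    return m
def masks(d):
    im=cv2.resize(d["img"],None,fx=4,fy=4,interpolation=cv2.INTER_CUBIC)
    return cv2.cvtColor(im,cv2.COLOR_BGR2HSV)
def rect(d,m,z):   # mask at 4x -> world min-area rectangle: centre, size (long, short), yaw of the long side's normal
    c=max(cv2.findContours(m.astype(np.uint8),cv2.RETR_EXTERNAL,cv2.CHAIN_APPROX_NONE)[0],key=cv2.contourArea)[:,0]
    P=cast(d,(c+.5)/4-.5,z)[:,:2]
    (cx,cy),(w,h),a=cv2.minAreaRect((P*1000).astype(np.float32))
    b=cv2.boxPoints(((cx,cy),(w,h),a)); e=max((b[1]-b[0],b[2]-b[1]),key=np.linalg.norm)
    if e[1]<0:e=-e
    return np.array([cx,cy]),sorted((w,h)),np.degrees(np.arctan2(-e[0],e[1]))
E
python3 - <<'E'
from h import *
d=viewer.get_image("top"); h=masks(d).astype(int); H,S,V=h[...,0],h[...,1],h[...,2]
pale=(H>=16)&(H<=22)&(S>85)&(S<124)
m=comp(pale&(V>90),(4*317,4*226),15); print("crate",rect(d,m,.075),m.sum())
m=comp(pale&(V>185),(4*325,4*143),9); print("rail",rect(d,m,.045),m.sum())
out=cv2.resize(d["img"],None,fx=4,fy=4); out[pale]=(0,0,255)
bar=((H<=14)&(S>146)&(V>140)); out[bar]=(255,0,0); 
disc=(S<60)&(V>100); out[disc]=(0,255,0)
cv2.imwrite("pics/m1.png",cv2.resize(out[4*115:4*245,4*190:4*440],(800,416)))
print("bench nadir",cast(d,[[320,200]],0))
for n,uv,z in(("tip",(190+150/3.2,115+331/3.2),.052),("tipmid",(190+148/3.2,115+329/3.2),.052),("pivcap",(190+229/3.2,115+220/3.2),.055),("disc",(190+240/3.2,115+232/3.2),.008),("can",(190+686/3.2,115+315/3.2),.15),("dark",(190+700/3.2,115+162/3.2),.09),("clay",(190+81/3.2,115+86/3.2),.1)): print(n,cast(d,uv,z).round(4))
E
```

```text
crate (array([495.07998657, -13.3961792 ]), [119.83515930175781, 203.32962036132812], np.float32(-5.7133245)) 28634
rail (array([702.6439209 , -30.61463928]), [46.27606201171875, 321.11199951171875], np.float32(-6.1235504)) 23888
bench nadir [[ 0.53421331 -0.02036193  0.        ]]
tip [[0.4653 0.2127 0.052 ]]
tipmid [[0.4671 0.2146 0.052 ]]
pivcap [[0.5675 0.1475 0.055 ]]
disc [[0.5669 0.1458 0.008 ]]
can [[ 0.4761 -0.245   0.15  ]]
dark [[ 0.6216 -0.2699  0.09  ]]
clay [[0.6749 0.2758 0.1   ]]
```

View pics/m1.png

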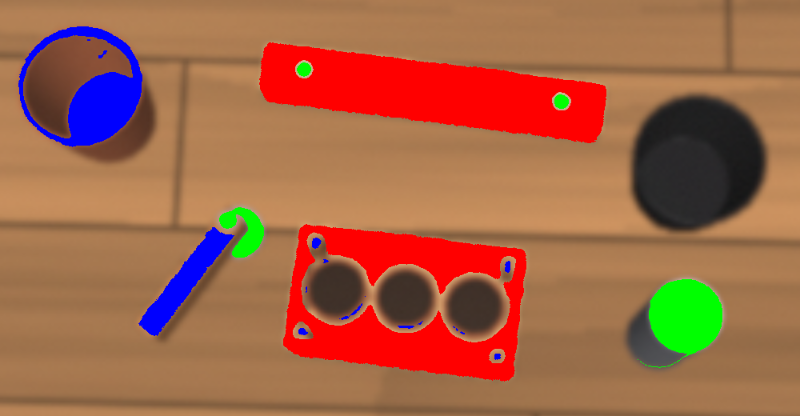

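Crate centre in bay frame ≈ (-181,-4.5) mm, so its gap is 126 mm (expected 105–130). Yaw is +0.4° to the rail. The pivot measured (567,147) against (569,150) predicted, and the bar is at about -0.47 rad, so all of it fits. I'll write a helper that converts bay targets into move units.

```bash
cat >> h.py <<'E'
YAW=-6.1; B=np.array([680.3,-28.2]); c,s=np.cos(np.radians(YAW)),np.sin(np.radians(YAW)); RB=np.array([[c,-s],[s,c]])
def units(bx,by,z,yaw):      # bay mm, TCP z mm, tool yaw relative to bay -> units of a row from here
    st=monitor.observe(); R=Ro.from_euler("xyz",st["orientation"],degrees=True)
    w=np.r_[B+RB@[bx,by],z]; p=np.array(st["position"])*1000
    t=R.inv()*Ro.from_euler("xyz",[180,0,YAW+yaw],degrees=True)
    return np.r_[R.inv().apply(w-p)/250,t.as_rotvec()/(np.pi/2)].round(3)
def here():
    st=monitor.observe(); p=np.array(st["position"])*1000
    return st["time_s"],(RB.T@(p[:2]-B)).round(1),p[2].round(1),(st["orientation"][2]-YAW).round(1),np.round(st["ft_force"],1)
def crate(d=None,show=False):      # crate pose in bay mm/deg from far top edge and rim sides
    d=d or viewer.get_image("top"); h=masks(d).astype(int); H,S,V=h[...,0],h[...,1],h[...,2]
    m=((H>=16)&(H<=22)&(S>85)&(S<124)&(V>90)).astype(np.uint8)
    return d,m
E
python3 -c "
from h import *
print(here()); print(units(-275,76,250,0)); print(units(-275,76,38,0))"
```

```text
(0.2, array([-437.1, -620.1]), np.float64(249.9), np.float64(22.8), array([ 0.9, -0. ,  0.4]))
[ 1.678e+00 -2.315e+00  1.000e-03 -0.000e+00  0.000e+00  2.540e-01]
[ 1.678 -2.314  0.849 -0.     0.     0.254]
```

```bash
python3 -m handwheel '[[1,0.12,-0.166,0,0,0,0],[1,0.24,-0.333,0,0,0,0],[1,0.36,-0.5,0,0,0,0],[1,0.48,-0.666,0,0,0,0],[1,0.6,-0.833,0,0,0,0],[1,0.72,-1,0,0,0,0]]'; python3 -m handwheel '[[1,0.12,-0.166,0,0,0,0],[1,0.24,-0.333,0,0,0,0.05],[1,0.36,-0.5,0,0,0,0.1],[1,0.48,-0.666,0,0,0,0.15],[1,0.6,-0.833,0,0,0,0.2],[1,0.72,-1,0,0,0,0.254],[1,0.72,-1,0,0,0,0.254]]'; python3 -c "
from h import *
print(here()); print(units(-275,76,38,0))"
```

```text
time_s: 0.8
position: [0.2778, -0.313, 0.2503]
orientation: [180.0, 0.0, 16.7]
ft_force: [2.4, -0.4, 0.3]
grip_width: 0.004
grasp_force: 0.0
time_s: 1.5
position: [0.379, -0.0197, 0.2506]
orientation: [-180.0, -0.1, -6.1]
ft_force: [-0.3, -0.9, -1.3]
grip_width: -0.002
grasp_force: 0.0
(1.5, array([-300.5,  -23.6]), np.float64(250.6), np.float64(0.0), array([-0.3, -0.9, -1.3]))
[ 0.101 -0.398  0.851 -0.    -0.001  0.   ]
```

```bash
python3 -m handwheel '[[1,0.05,-0.2,0,0,0,0],[1,0.1,-0.398,0.1,0,0,0],[1,0.1,-0.398,0.3,0,0,0],[1,0.1,-0.398,0.5,0,0,0],[1,0.1,-0.398,0.7,0,0,0],[1,0.1,-0.398,0.8,0,0,0],[1,0.1,-0.398,0.845,0,0,0],[1,0.1,-0.398,0.845,0,0,0],[1,0.1,-0.398,0.845,0,0,0]]'; python3 -c "
from h import *
print(here())
d=viewer.get_image('top'); cv2.imwrite('pics/t2.png',cv2.resize(d['img'][115:265,190:440],None,fx=3.2,fy=3.2,interpolation=cv2.INTER_CUBIC))"
```

```text
time_s: 2.4
position: [0.4144, 0.0727, 0.0402]
orientation: [-180.0, -0.1, -6.1]
ft_force: [0.1, -0.7, 0.1]
grip_width: -0.005
grasp_force: 0.0
(2.4, array([-275.2,   72.1]), np.float64(40.2), np.float64(-0.0), array([ 0.1, -0.7,  0.1]))
```

View pics/t2.png

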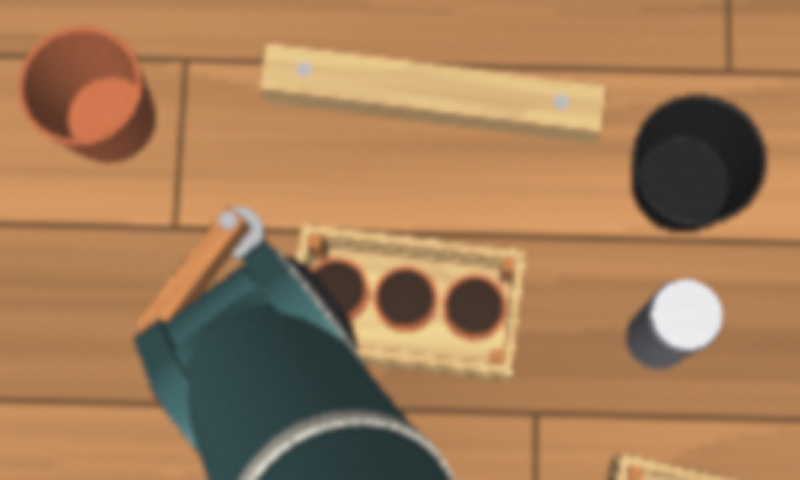

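The arm is at the crate's near-left corner and covers about (300,310) in the crop. The far edge and right side remain visible for tracking. First left push.

```bash
cat >> h.py <<'E'
def edge(d=None,lo=None,hi=None):
    # far rim line of the crate (z 75) in bay mm: returns yaw, far right/left visible corner points, count
    d=d or viewer.get_image("top"); h=masks(d).astype(int); H,S,V=h[...,0],h[...,1],h[...,2]
    m=((H>=16)&(H<=22)&(S>80)&(S<124)&(V>90)).astype(np.uint8); m=cv2.morphologyEx(m,cv2.MORPH_OPEN,np.ones((5,5)))
    v,u=np.nonzero(m); P=(RB.T@(cast(d,np.c_[(u+.5)/4-.5,(v+.5)/4-.5],.075)[:,:2]*1000-B).T).T
    k=(P[:,0]>-330)&(P[:,0]<14)&(abs(P[:,1])<150)
    if P[k,0].max()>-5: k&=P[:,0]<8     # rail ahead
    P=P[k]; far=[]
    for y0 in np.arange(-130,130,3.):
        q=P[(P[:,1]>=y0)&(P[:,1]<y0+3)]
        if len(q)>8: far.append([q[:,0].max(),y0+1.5])
    far=np.array(far); k=np.ones(len(far),bool); f=np.polyfit(far[:,1],far[:,0],1)
    for t in(8,4,2.5,2):
        f=np.polyfit(far[k,1],far[k,0],1); k=abs(far[:,0]-np.polyval(f,far[:,1]))<t
    a=-np.arctan(f[0]); n=np.array([np.cos(a),np.sin(a)]); t=np.array([-n[1],n[0]])
    e=n@[f[1],0]; band=P[(P@n>e-100)&(P@n<e-8)]@t; yr,yl=np.percentile(band,[.3,99.7])
    out=dict(yaw=np.degrees(a).round(2),n=int(k.sum()),span=(yl-yr).round(1))
    for nm,y in(("fromR",yr+100),("fromL",yl-100)): out[nm]=(n*(e-55)+t*y).round(1)
    return out
E
python3 -c "
from h import *
print(edge())"
python3 -m handwheel '[[1,0.03,0,0,0,0,0],[1,0.06,0,0,0,0,0],[1,0.09,0,0,0,0,0],[1,0.11,0,0,0,0,0.01],[1,0.13,0,0,0,0,0.02],[1,0.15,0,0,0,0,0.03],[1,0.17,0,0,0,0,0.04],[1,0.17,0,0,0,0,0.04]]';python3 -c "
from h import *
print(here(),edge())"
```

```text
{'yaw': np.float64(-0.03), 'n': 82, 'span': np.float64(297.8), 'fromR': array([-47.3, -49.1]), 'fromL': array([-47.3,  48.6])}
time_s: 3.3
position: [0.4563, 0.068, 0.0389]
orientation: [-180.0, 0.0, -9.8]
ft_force: [-0.5, -0.3, -0.1]
grip_width: -0.001
grasp_force: 0.0
(3.3, array([-232.9,   71.8]), np.float64(38.9), np.float64(-3.7), array([-0.5, -0.3, -0.1])) {'yaw': np.float64(-0.05), 'n': 83, 'span': np.float64(297.7), 'fromR': array([-47.3, -49.1]), 'fromL': array([-47.2,  48.6])}
```

```bash
sed -i 's/def edge(d=None,lo=None,hi=None):/def edge(d=None,cut=-30):/; s/k=(P\[:,0\]>-330)&(P\[:,0\]<14)/k=(P[:,0]>-330)\&(P[:,0]<cut)/; /rail ahead/d' h.py; python3 -c "
from h import *
print(edge())"
```

```text
{'yaw': np.float64(-4.92), 'n': 65, 'span': np.float64(177.2), 'fromR': array([-168.4,   -9.2]), 'fromL': array([-170.3,  -31.9])}
```

```bash
python3 -m handwheel '[[1,0.02,0,0,0,0,0.013],[1,0.04,0,0,0,0,0.026],[1,0.056,0,0,0,0,0.04],[1,0.056,0,0,0,0,0.04]]';python3 -c "
from h import *
print(here(),edge())"
```

```text
time_s: 3.8
position: [0.4702, 0.0655, 0.0391]
orientation: [-180.0, -0.0, -13.4]
ft_force: [-0.2, 0.0, -0.5]
grip_width: -0.002
grasp_force: 0.0
(3.8, array([-218.8,   70.8]), np.float64(39.1), np.float64(-7.3), array([-0.2,  0. , -0.5])) {'yaw': np.float64(-8.11), 'n': 65, 'span': np.float64(177.2), 'fromR': array([-159.2,  -12.5]), 'fromL': array([-162.4,  -35. ])}
```

```bash
python3 -c "
from h import *
print(units(-262,68,40,-5)); print(units(-262,-85,40,-5)); print(units(-240,-85,40,-5)); print(units(-190,-85,40,6))"
```

```text
[-0.169  0.033 -0.004 -0.    -0.    -0.025]
[-0.092  0.64  -0.004 -0.    -0.    -0.025]
[-0.005  0.629 -0.004 -0.    -0.    -0.025]
[ 0.194  0.603 -0.004 -0.    -0.    -0.147]
```

```bash
python3 -m handwheel '[[1,-0.09,0.015,0,0,0,-0.01],[1,-0.17,0.03,0,0,0,-0.025],[1,-0.15,0.18,0,0,0,-0.025],[1,-0.13,0.34,0,0,0,-0.025],[1,-0.11,0.5,0,0,0,-0.025],[1,-0.092,0.64,0,0,0,-0.025],[1,-0.092,0.64,0,0,0,-0.025],[1,-0.06,0.636,0,0,0,-0.025],[1,-0.03,0.632,0,0,0,-0.025]]';python3 -c "
from h import *
print(here(),edge()); print(units(-195,-85,40,4))"
```

```text
time_s: 4.75
position: [0.427, -0.0857, 0.0392]
orientation: [-180.0, -0.0, -11.0]
ft_force: [0.2, 0.1, -0.0]
grip_width: 0.0
grasp_force: 0.0
(4.75, array([-245.8,  -84.1]), np.float64(39.2), np.float64(-4.9), array([ 0.2,  0.1, -0. ])) {'yaw': np.float64(-8.2), 'n': 63, 'span': np.float64(180.4), 'fromR': array([-156.4,    7.9]), 'fromL': array([-159.2,  -11.5])}
[ 0.197 -0.012 -0.002 -0.    -0.001 -0.099]
```

```bash
python3 -m handwheel '[[1,0.03,0,0,0,0,0],[1,0.05,0,0,0,0,-0.01],[1,0.07,-0.002,0,0,0,-0.02],[1,0.09,-0.004,0,0,0,-0.032],[1,0.11,-0.006,0,0,0,-0.045],[1,0.13,-0.008,0,0,0,-0.06],[1,0.15,-0.01,0,0,0,-0.072],[1,0.17,-0.012,0,0,0,-0.085],[1,0.197,-0.012,0,0,0,-0.099],[1,0.197,-0.012,0,0,0,-0.099]]';python3 -c "
from h import *
print(here(),edge()); print(units(-190,-85,40,4))"
```

```text
time_s: 5.8
position: [0.476, -0.093, 0.0391]
orientation: [-180.0, -0.1, -2.1]
ft_force: [-0.1, -0.0, -0.1]
grip_width: -0.0
grasp_force: 0.0
(5.8, array([-196.3,  -86.2]), np.float64(39.1), np.float64(4.0), array([-0.1, -0. , -0.1])) {'yaw': np.float64(5.28), 'n': 60, 'span': np.float64(154.7), 'fromR': array([-136.8,   37.6]), 'fromL': array([-132.6,   -7.5])}
[ 0.027 -0.002 -0.003 -0.    -0.001 -0.001]
```

```bash
python3 -m handwheel '[[1,0.02,0,0,0,0,-0.015],[1,0.035,0,0,0,0,-0.028],[1,0.042,0,0,0,0,-0.035],[1,0.042,0,0,0,0,-0.035]]';python3 -c "
from h import *
print(here(),edge()); print(units(-225,-85,40,6));print(units(-225,65,40,6));print(units(-205,65,40,6))"
```

```text
time_s: 6.25
position: [0.4855, -0.0933, 0.039]
orientation: [-180.0, -0.0, 1.0]
ft_force: [-1.6, -0.8, -1.2]
grip_width: -0.0
grasp_force: 0.0
(6.25, array([-186.8,  -85.4]), np.float64(39.0), np.float64(7.1), array([-1.6, -0.8, -1.2])) {'yaw': np.float64(7.12), 'n': 56, 'span': np.float64(143.8), 'fromR': array([-133.2,   50.4]), 'fromL': array([-126.3,   -5.4])}
[-0.152 -0.02  -0.004 -0.    -0.     0.012]
[-0.078 -0.616 -0.004 -0.    -0.     0.012]
[ 0.002 -0.606 -0.004 -0.    -0.     0.012]
```

```bash
python3 -m handwheel '[[1,0.012,0,0,0,0,-0.007],[1,0.018,0,0,0,0,-0.01],[1,0.018,0,0,0,0,-0.01]]';python3 -c "
from h import *
print(edge())"; python3 -m handwheel '[[1,-0.09,0,0,0,0,0],[1,-0.17,-0.02,0,0,0,0.02],[1,-0.15,-0.18,0,0,0,0.022],[1,-0.13,-0.34,0,0,0,0.022],[1,-0.11,-0.5,0,0,0,0.022],[1,-0.095,-0.614,0,0,0,0.022],[1,-0.095,-0.614,0,0,0,0.022],[1,-0.05,-0.608,0,0,0,0.022],[1,-0.03,-0.605,0,0,0,0.022]]';python3 -c "
from h import *
print(here(),edge()); print(units(-158,68,40,-4))"
```

```text
time_s: 6.6
position: [0.4899, -0.0932, 0.039]
orientation: [-180.0, -0.0, 1.9]
ft_force: [-1.6, -0.4, -0.8]
grip_width: -0.002
grasp_force: 0.0
{'yaw': np.float64(8.35), 'n': 53, 'span': np.float64(137.8), 'fromR': array([-132.1,   56.7]), 'fromL': array([-123.1,   -4.8])}
time_s: 7.55
position: [0.4789, 0.0566, 0.0392]
orientation: [180.0, -0.1, -0.2]
ft_force: [0.9, -0.4, 0.5]
grip_width: 0.002
grasp_force: 0.0
(7.55, array([-209.2,   62.9]), np.float64(39.2), np.float64(5.9), array([ 0.9, -0.4,  0.5])) {'yaw': np.float64(8.46), 'n': 55, 'span': np.float64(157.4), 'fromR': array([-123. ,   -5.5]), 'fromL': array([-116.7,  -47.6])}
[ 0.204 -0.    -0.003 -0.    -0.001  0.11 ]
```

```bash
python3 -m handwheel '[[1,0.03,0,0,0,0,0],[1,0.05,0,0,0,0,0.01],[1,0.07,0,0,0,0,0.02],[1,0.09,0,0,0,0,0.034],[1,0.11,0,0,0,0,0.048],[1,0.13,0,0,0,0,0.062],[1,0.15,0,0,0,0,0.075],[1,0.17,0,0,0,0,0.09],[1,0.185,0,0,0,0,0.1],[1,0.204,0,0,0,0,0.11],[1,0.204,0,0,0,0,0.11]]';python3 -c "
from h import *
print(here(),edge()); print(units(-150,68,40,-4))"
```

```text
time_s: 8.7
position: [0.5292, 0.0575, 0.0392]
orientation: [-180.0, -0.0, -10.1]
ft_force: [0.3, -0.7, -0.1]
grip_width: 0.005
grasp_force: 0.0
(8.7, array([-159.3,   69.1]), np.float64(39.2), np.float64(-4.0), array([ 0.3, -0.7, -0.1])) {'yaw': np.float64(-4.69), 'n': 55, 'span': np.float64(157.5), 'fromR': array([-95. ,  -9.8]), 'fromL': array([-98.5, -52.2])}
[ 0.038  0.002 -0.003 -0.    -0.001  0.001]
```

```bash
python3 -m handwheel '[[1,0.02,0,0,0,0,0.014],[1,0.035,0,0,0,0,0.026],[1,0.044,0,0,0,0,0.036],[1,0.044,0,0,0,0,0.036]]';python3 -c "
from h import *
print(here(),edge(cut=-22)); print(units(-190,60,40,-6));print(units(-190,-86,40,-6));print(units(-165,-86,40,-6))"
```

```text
time_s: 9.15
position: [0.5397, 0.0555, 0.0391]
orientation: [-180.0, -0.0, -13.3]
ft_force: [-0.4, 0.0, -0.6]
grip_width: 0.0
grasp_force: 0.0
(9.15, array([-148.7,   68.3]), np.float64(39.1), np.float64(-7.2), array([-0.4,  0. , -0.6])) {'yaw': np.float64(-7.5), 'n': 53, 'span': np.float64(157.5), 'fromR': array([-88.1, -12. ]), 'fromL': array([-93.7, -54.2])}
[-0.159  0.053 -0.004 -0.    -0.    -0.013]
[-0.087  0.633 -0.004 -0.    -0.    -0.013]
[ 0.013  0.62  -0.004 -0.    -0.    -0.013]
```

```bash
python3 -m handwheel '[[1,0.008,0,0,0,0,0.005],[1,0.014,0,0,0,0,0.008],[1,0.014,0,0,0,0,0.008]]';python3 -c "
from h import *
print(edge(cut=-20))"; python3 -m handwheel '[[1,-0.09,0.02,0,0,0,-0.01],[1,-0.17,0.05,0,0,0,-0.02],[1,-0.15,0.2,0,0,0,-0.02],[1,-0.13,0.35,0,0,0,-0.02],[1,-0.11,0.5,0,0,0,-0.02],[1,-0.09,0.63,0,0,0,-0.02],[1,-0.09,0.63,0,0,0,-0.02],[1,-0.06,0.628,0,0,0,-0.02],[1,-0.035,0.625,0,0,0,-0.02]]';python3 -c "
from h import *
d=viewer.get_image('top'); cv2.imwrite('pics/t3.png',cv2.resize(d['img'][115:265,190:440],None,fx=3.2,fy=3.2,interpolation=cv2.INTER_CUBIC))
print(here(),edge(d,cut=-22)); print(units(-125,-86,40,3))"
```

```text
time_s: 9.5
position: [0.5426, 0.055, 0.039]
orientation: [-180.0, 0.0, -14.0]
ft_force: [-3.8, 1.2, 0.1]
grip_width: 0.001
grasp_force: 0.0
{'yaw': np.float64(0.01), 'n': 58, 'span': np.float64(157.3), 'fromR': array([-75.2, -17. ]), 'fromL': array([-75.2, -59.7])}
time_s: 10.45
position: [0.4975, -0.0941, 0.0393]
orientation: [-180.0, -0.0, -12.1]
ft_force: [0.5, 0.9, -0.5]
grip_width: 0.002
grasp_force: 0.0
(10.5, array([-173.8,  -84.6]), np.float64(39.3), np.float64(-6.0), array([-0.1,  0.2,  1.1])) {'yaw': np.float64(-7.28), 'n': 46, 'span': np.float64(150.3), 'fromR': array([-80. ,  37.5]), 'fromL': array([-86.3, -11.8])}
[ 0.195 -0.015 -0.002 -0.    -0.001 -0.1  ]
```

View pics/t3.png

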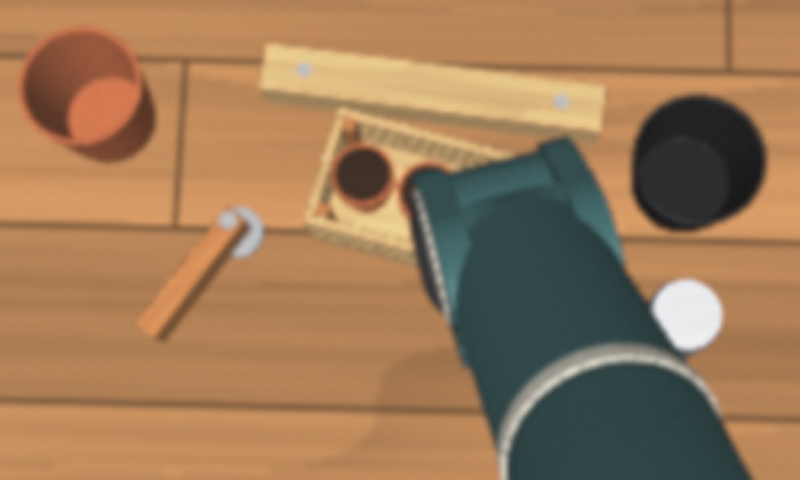

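```bash
python3 -m handwheel '[[1,0.03,0,0,0,0,0],[1,0.05,0,0,0,0,-0.01],[1,0.07,-0.002,0,0,0,-0.02],[1,0.09,-0.004,0,0,0,-0.032],[1,0.11,-0.006,0,0,0,-0.045],[1,0.13,-0.008,0,0,0,-0.06],[1,0.15,-0.01,0,0,0,-0.072],[1,0.17,-0.012,0,0,0,-0.085],[1,0.185,-0.012,0,0,0,-0.095],[1,0.185,-0.012,0,0,0,-0.095]]';python3 -c "
from h import *
d=viewer.get_image('top'); cv2.imwrite('pics/t4.png',cv2.resize(d['img'][115:265,190:440],None,fx=3.2,fy=3.2,interpolation=cv2.INTER_CUBIC))
print(here(),edge(d,cut=-22)); print(units(-125,-86,40,3))"
```

```text
time_s: 11.5
position: [0.543, -0.1015, 0.0391]
orientation: [-180.0, -0.1, -3.6]
ft_force: [-0.0, -0.5, 0.8]
grip_width: 0.002
grasp_force: 0.0
(11.55, array([-128.8,  -87.3]), np.float64(39.2), np.float64(2.5), array([-0.3,  0.1,  0.3])) {'yaw': np.float64(-0.07), 'n': 29, 'span': np.float64(116.3), 'fromR': array([-77.1,  76.3]), 'fromL': array([-77.2,  -7.4])}
[ 0.016 -0.005 -0.003 -0.    -0.001 -0.006]
```

View pics/t4.png

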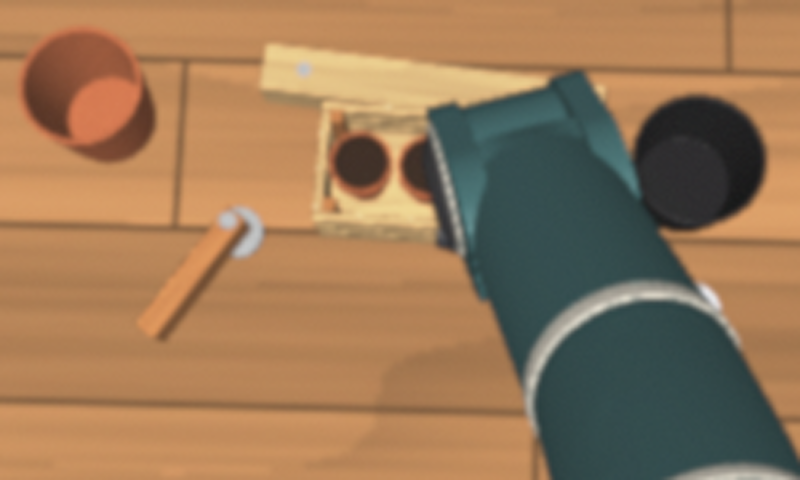

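```bash
python3 -c "
from h import *
print(units(-168,-86,40,3));print(units(-168,68,40,3));print(units(-150,68,40,3))"; python3 -m handwheel '[[1,-0.08,0,0,0,0,0],[1,-0.16,-0.02,0,0,0,0],[1,-0.15,-0.18,0,0,0,0],[1,-0.145,-0.34,0,0,0,0],[1,-0.14,-0.5,0,0,0,0],[1,-0.135,-0.615,0,0,0,0],[1,-0.13,-0.622,0,0,0,0],[1,-0.1,-0.62,0,0,0,0],[1,-0.08,-0.62,0,0,0,0]]';python3 -c "
from h import *
print(here()); print(units(-132,68,40,0))"
```

```text
[-0.156 -0.012 -0.003 -0.    -0.001 -0.006]
[-0.13  -0.627 -0.003 -0.    -0.001 -0.006]
[-0.058 -0.624 -0.003 -0.    -0.001 -0.006]
time_s: 12.45
position: [0.533, 0.0533, 0.0391]
orientation: [180.0, -0.0, -3.7]
ft_force: [-0.7, -0.3, -0.9]
grip_width: -0.004
grasp_force: 0.0
(12.45, array([-155.1,   65.4]), np.float64(39.1), np.float64(2.4), array([-0.7, -0.3, -0.9]))
[ 0.093 -0.007 -0.003  0.    -0.     0.027]
```

```bash
python3 -m handwheel '[[1,0.03,0,0,0,0,0],[1,0.05,0,0,0,0,0.01],[1,0.065,0,0,0,0,0.015],[1,0.08,0,0,0,0,0.02],[1,0.094,-0.002,0,0,0,0.025],[1,0.094,-0.002,0,0,0,0.027]]'; python3 -m handwheel '[[1,0.01,0,0,0,0,0],[1,0.02,0,0,0,0,0]]';python3 -c "
from h import *
d=viewer.get_image('top'); cv2.imwrite('pics/t5.png',cv2.resize(d['img'][115:265,190:440],None,fx=3.2,fy=3.2,interpolation=cv2.INTER_CUBIC))
print(here())"
```

```text
time_s: 13.05
position: [0.5558, 0.0536, 0.039]
orientation: [-180.0, 0.0, -6.1]
ft_force: [-0.7, -0.0, 0.0]
grip_width: 0.002
grasp_force: 0.0
time_s: 13.25
position: [0.5604, 0.0531, 0.039]
orientation: [-180.0, 0.0, -6.0]
ft_force: [-4.0, 1.4, 0.7]
grip_width: -0.005
grasp_force: 0.0
(13.3, array([-127.5,   68.1]), np.float64(39.0), np.float64(0.1), array([-1.9,  0.9, -1.2]))
```

View pics/t5.png

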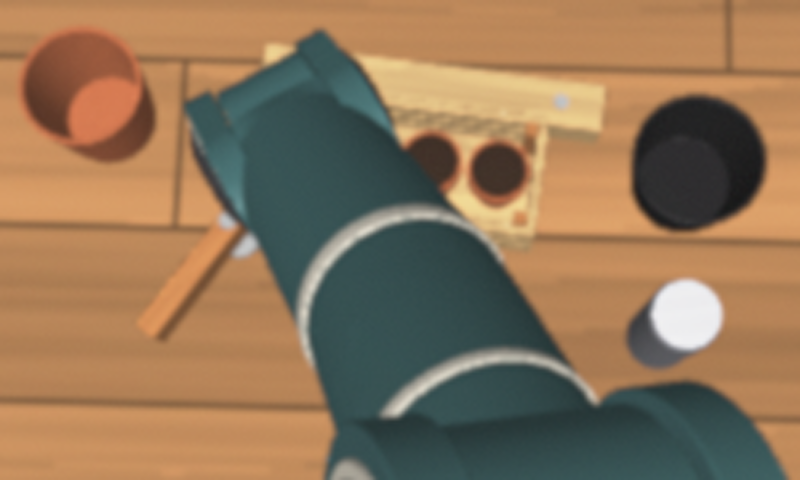

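The crate's right end now sits against the rail around (545,125), and the left half is hidden under the wrist. I'll keep easing in the left side, watching the force.

```bash
python3 -m handwheel '[[1,0.006,0,0,0,0,0],[1,0.01,0,0,0,0,0]]'|grep -E "posi|ft"; python3 -m handwheel '[[1,0.005,0,0,0,0,0],[1,0.008,0,0,0,0,0]]'|grep -E "posi|ft"; python3 -c "
from h import *
d=viewer.get_image('top');print(here(),edge(d,cut=-22))"
```

```text
position: [0.5618, 0.0526, 0.0386]
ft_force: [-15.3, 1.7, 5.7]
position: [0.5618, 0.0521, 0.038]
ft_force: [-27.7, 0.0, 10.5]
(13.75, array([-126.3,   67.3]), np.float64(38.0), np.float64(0.0), array([-24.6,   0.4,   7.2])) {'yaw': np.float64(-0.07), 'n': 43, 'span': np.float64(131.6), 'fromR': array([-77.2, -10.9]), 'fromL': array([-77.2, -79.3])}
```

```bash
python3 -m handwheel '[[1,-0.04,0,0,0,0,0],[1,-0.1,0,0,0,0,0],[1,-0.16,0,0,0,0,0],[1,-0.16,0.15,0,0,0,0],[1,-0.16,0.3,0,0,0,0],[1,-0.16,0.45,0,0,0,0],[1,-0.16,0.6,0,0,0,0],[1,-0.16,0.6,0,0,0,0],[1,-0.12,0.6,0,0,0,0],[1,-0.08,0.6,0,0,0,0],[1,-0.05,0.6,0,0,0,0],[1,-0.05,0.6,0,0,0,0]]'>/dev/null; python3 -c "
from h import *
d=viewer.get_image('top');print(here(),edge(d,cut=-22))"; python3 -m handwheel '[[1,0.01,0,0,0,0,0],[1,0.02,0,0,0,0,0],[1,0.03,0,0,0,0,0]]'|grep -E "posi|ft";python3 -c "
from h import *
print(here())"
```

```text
(15.0, array([-135.1,  -81.1]), np.float64(38.9), np.float64(0.1), array([ 0.4, -0. , -0.1])) {'yaw': np.float64(-0.02), 'n': 24, 'span': np.float64(103.6), 'fromR': array([-77.2,  86.1]), 'fromL': array([-77.2, -10.3])}
position: [0.5444, -0.0961, 0.039]
ft_force: [0.3, -0.4, -0.2]
(15.3, array([-128.,  -82.]), np.float64(39.0), np.float64(0.1), array([ 0.3, -0.4, -0.2]))
```

```bash
for i in 1 2 3; do python3 -m handwheel '[[1,0.005,0,0,0,0,0],[1,0.008,0,0,0,0,0]]'|grep -E "ft"; python3 -c "
from h import *
print(here())"; done
```

```text
ft_force: [-4.1, -0.4, 1.4]
(15.5, array([-126.5,  -82.2]), np.float64(38.9), np.float64(0.0), array([-4.1, -0.4,  1.4]))
ft_force: [-18.6, 1.8, 6.7]
(15.7, array([-126.1,  -82.1]), np.float64(38.4), np.float64(0.1), array([-18.6,   1.8,   6.7]))
ft_force: [-31.6, 3.9, 10.2]
(15.9, array([-126.1,  -82. ]), np.float64(37.7), np.float64(0.1), array([-31.6,   3.9,  10.2]))
```

Both sides stop at the same depth (-126.1 and -126.3 mm), so the crate is flush. Next, back off, lift over, and get to the outside of the turn-bar.

```bash
python3 -m handwheel '[[1,-0.06,0,0,0,0,0],[1,-0.15,0,0,0,0,0],[1,-0.3,0,0,0,0,0],[1,-0.4,0,-0.1,0,0,0],[1,-0.4,0,-0.3,0,0,0],[1,-0.4,0,-0.5,0,0,0],[1,-0.4,0,-0.5,0,0,0]]'>/dev/null; python3 -c "
from h import *
d=viewer.get_image('top'); cv2.imwrite('pics/t6.png',cv2.resize(d['img'][115:265,190:440],None,fx=3.2,fy=3.2,interpolation=cv2.INTER_CUBIC))
print(here()); print(units(-205,100,165,0)); print(units(-194,250,165,0))"
```

```text
(16.65, array([-220.4,  -82.5]), np.float64(166.8), np.float64(0.0), array([-0.4, -0.8, -0.4]))
[ 0.062 -0.73   0.006  0.001 -0.004  0.   ]
[ 1.06e-01 -1.33e+00  5.00e-03  1.00e-03 -4.00e-03  0.00e+00]
```

```bash
python3 -m handwheel '[[1,0.01,-0.18,0,0,0,0],[1,0.02,-0.36,0,0,0,0],[1,0.04,-0.54,0,0,0,0],[1,0.05,-0.72,0,0,0,0],[1,0.07,-0.9,0,0,0,0],[1,0.08,-1,0,0,0,0],[1,0.08,-1,0,0,0,0]]'>/dev/null;  python3 -m handwheel '[[1,0.01,-0.17,0,0,0,0],[1,0.026,-0.33,0,0,0,0],[1,0.026,-0.33,0.15,0,0,0],[1,0.026,-0.33,0.3,0,0,0],[1,0.026,-0.33,0.45,0,0,0],[1,0.026,-0.33,0.505,0,0,0],[1,0.026,-0.33,0.505,0,0,0]]'; python3 - <<'E'
from h import *
d=viewer.get_image('top'); cv2.imwrite('pics/t7.png',cv2.resize(d['img'][115:265,190:440],None,fx=3.2,fy=3.2,interpolation=cv2.INTER_CUBIC))
print(here())
for deg in (-27,-15,-3,9,21,33,45,57,69,80,90):
    t=np.radians(deg); dd=11+16*abs(np.sin(t))+15*abs(np.cos(t)); p=np.array([-130,165])+95*np.array([-np.cos(t),-np.sin(t)])-dd*np.array([np.sin(t),-np.cos(t)])
    print(deg,p.round(),units(*p,40,0)[:3])
E
```

```text
time_s: 18.05
position: [0.5111, 0.2409, 0.0361]
orientation: [179.9, 0.2, -6.0]
ft_force: [-0.3, 0.1, 0.0]
grip_width: -0.001
grasp_force: 0.0
(18.1, array([-196. ,  250.3]), np.float64(37.8), np.float64(0.1), array([-0.2,  0.6,  0.4]))
-27 [-200.  236.] [-0.017  0.056 -0.009]
-15 [-214.  218.] [-0.072  0.128 -0.009]
-3 [-223.  197.] [-0.11   0.214 -0.009]
9 [-228.  178.] [-0.129  0.289 -0.009]
21 [-230.  160.] [-0.135  0.362 -0.008]
33 [-227.  140.] [-0.125  0.44  -0.008]
45 [-220.  121.] [-0.098  0.517 -0.008]
57 [-209.  103.] [-0.053  0.589 -0.009]
69 [-193.   88.] [ 0.01   0.651 -0.009]
80 [-175.   77.] [ 0.082  0.695 -0.009]
90 [-157.   70.] [ 0.155  0.721 -0.009]
```

View pics/t7.png

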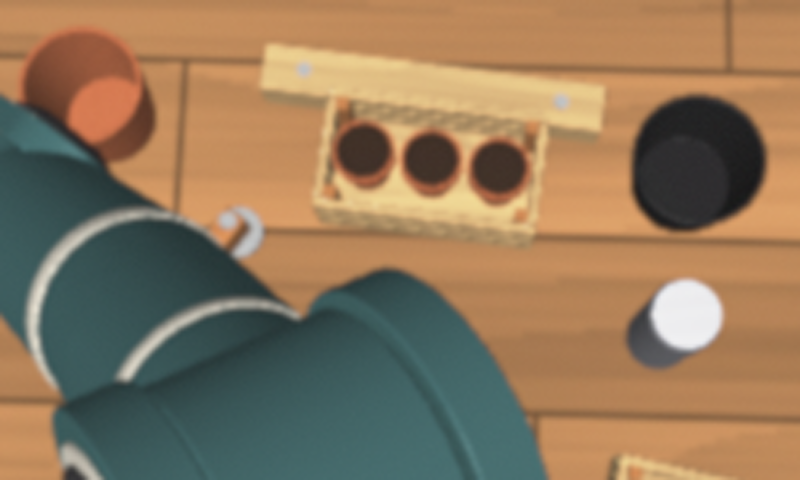

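The picture shows the crate square and flush on the rail, its centre about (440,160) against the rail's about (435,90). Now sweep the bar shut.

```bash
python3 -m handwheel '[[1,-0.017,0.056,0,0,0,0],[1,-0.045,0.092,0,0,0,0],[1,-0.072,0.128,0,0,0,0],[1,-0.092,0.171,0,0,0,0],[1,-0.11,0.214,0,0,0,0],[1,-0.12,0.25,0,0,0,0],[1,-0.129,0.289,0,0,0,0],[1,-0.133,0.325,0,0,0,0],[1,-0.135,0.362,0,0,0,0],[1,-0.131,0.4,0,0,0,0],[1,-0.125,0.44,0,0,0,0]]'; python3 -m handwheel '[[1,0.013,0.038,0,0,0,0],[1,0.027,0.077,0,0,0,0],[1,0.048,0.113,0,0,0,0],[1,0.072,0.149,0,0,0,0],[1,0.1,0.18,0,0,0,0],[1,0.135,0.211,0,0,0,0],[1,0.17,0.235,0,0,0,0],[1,0.207,0.255,0,0,0,0],[1,0.23,0.265,0,0,0,0],[1,0.25,0.272,0,0,0,0],[1,0.265,0.278,0,0,0,0],[1,0.265,0.278,0,0,0,0]]'; python3 -c "
from h import *
print(here())"
```

```text
time_s: 19.2
position: [0.4695, 0.1348, 0.0378]
orientation: [-180.0, 0.0, -6.0]
ft_force: [0.2, 1.8, -0.7]
grip_width: -0.002
grasp_force: 0.8
time_s: 20.4
position: [0.5284, 0.0593, 0.0378]
orientation: [-180.0, -0.0, -6.1]
ft_force: [0.2, 0.6, 0.2]
grip_width: 0.002
grasp_force: 0.0
(20.4, array([-160.3,   70.9]), np.float64(37.8), np.float64(0.0), array([0.2, 0.6, 0.2]))
```

```bash
for i in 1 2 3 4; do python3 -m handwheel '[[1,0.005,0,0,0,0,0],[1,0.008,0,0,0,0,0]]'|grep -E "ft"; python3 -c "
from h import *
print(here())"; done
```

```text
ft_force: [-1.2, -0.8, -0.0]
(20.6, array([-158.9,   70.9]), np.float64(37.8), np.float64(0.1), array([-1.2, -0.8, -0. ]))
ft_force: [-1.6, -1.2, 0.3]
(20.8, array([-156.8,   70.9]), np.float64(37.8), np.float64(0.0), array([-1.6, -1.2,  0.3]))
ft_force: [-2.1, -0.9, 0.1]
(21.0, array([-154.6,   70.9]), np.float64(37.8), np.float64(0.0), array([-2.1, -0.9,  0.1]))
ft_force: [-18.5, -0.1, 12.9]
(21.2, array([-154.3,   70.9]), np.float64(37.5), np.float64(0.1), array([-18.5,  -0.1,  12.9]))
```

Stop reached (18 N). Back away, lift and look.

```bash
python3 -m handwheel '[[1,-0.03,0,0,0,0,0],[1,-0.12,0,0,0,0,0],[1,-0.25,0,0,0,0,0],[1,-0.3,0,-0.2,0,0,0],[1,-0.3,0,-0.4,0,0,0],[1,-0.3,0,-0.6,0,0,0],[1,-0.3,0.2,-0.8,0,0,0],[1,-0.3,0.4,-0.8,0,0,0],[1,-0.3,0.6,-0.8,0,0,0],[1,-0.3,0.8,-0.8,0,0,0],[1,-0.3,1,-0.8,0,0,0],[1,-0.3,1,-0.8,0,0,0]]'>/dev/null; python3 -m handwheel '[[1,-0.05,0.2,0,0,0,0],[1,-0.1,0.4,0,0,0,0],[1,-0.15,0.6,0,0,0,0],[1,-0.2,0.8,0,0,0,0],[1,-0.2,1,0,0,0,0],[1,-0.2,1,0,0,0,0]]'; python3 - <<'E'
from h import *
d=viewer.get_image('top'); e=viewer.get_image('side'); print(here())
a=cv2.resize(d['img'][115:265,190:440],(800,480)); cv2.imwrite('pics/t8.png',a)
b=cv2.resize(e['img'][150:350,180:400],None,fx=2.6,fy=2.6,interpolation=cv2.INTER_CUBIC); cv2.imwrite('pics/s8.png',b)
E
```

```text
time_s: 23.0
position: [0.3564, -0.4309, 0.2373]
orientation: [179.9, 0.0, -6.4]
ft_force: [0.3, 1.3, 0.2]
grip_width: 0.001
grasp_force: 0.0
(23.1, array([-277.6, -430.1]), np.float64(237.3), np.float64(-0.1), array([0.2, 0.8, 0.7]))
```

View pics/t8.png

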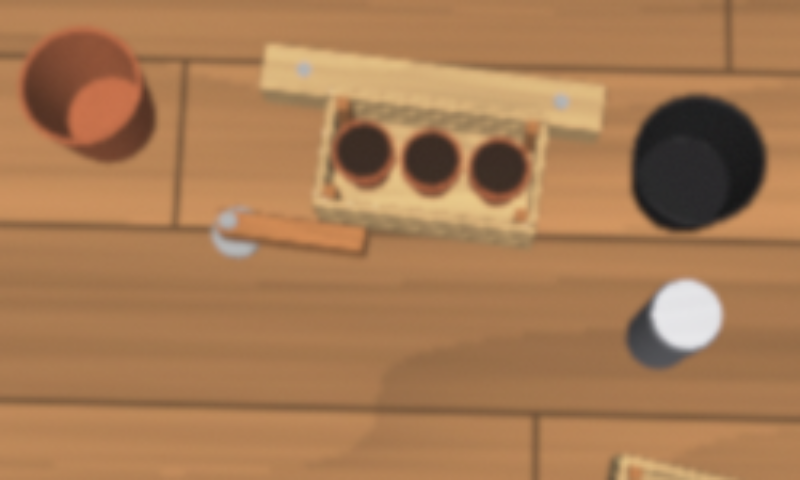

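The bar is shut, running from (228,220) to (367,240) parallel to the rail and behind the crate. The crate is flush at (335,100)–(545,125). The clay pot, dark pot and can are at the same pixels as at the start.

```bash
python3 -c "
from workcell import bot
print(bot.sign_off())"
```

```text
the job is handed in; nothing more can be done
None
```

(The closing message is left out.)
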